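# Roll the duct covers flush

## Task

The three cover plates of the cable duct on the bench still stand proud: take the wooden press block by its handle, press its flat sole on top of the steel roller with 17 to 21 newtons (never over 26), and so roll the roller across the plates until all three are flush with the duct's rails and the roller lies still on the dark line beyond them, square to the duct. Only the roller may touch the duct, and the roller is never to be gripped or touched by the gripper itself. Then set the block down flat on the bench, let go of it, and leave the mouse, screwdriver, tape and mug where they are.

Things in the scene. Friction and masses are not known exactly. Their poses are not given: they have to be found in the camera images.
- duct: base of an aluminium cable duct, fixed; origin under its centre. The duct deck on it is 120 (x) x 230 (y) mm, flat top 36 mm above the bench: landings at both y ends (71 mm long each), rails 17 mm wide along the sides, three cover plates between (y -43 to +43). The -y end, where the roller starts, is hinged; the +y end rests on soft rubber feet
- start_side (a point): point on the deck's top, on the landing where the roller starts, at duct x 0, y -85, z 36 mm. The deck turns about its -y end (y -115 mm) and gives more the farther out it is pressed: under 15 N about 1.5 mm at cover1, 4 mm at cover3, 6.5 mm at the line; let go, it springs back level
- mark (a point): middle of the dark scribed line (2.5 mm wide, across the duct, parallel to its x) on top of the +y landing, at duct x 0, y +66, z 36 mm; x and y as the duct's. The roller is rolled towards +y and its axis must stop above this line
- cover1 (a joint): grey cover plate nearest the roller's start (83 mm in duct x, 27.7 mm in y, centre at duct y -28.7 mm), sliding straight down in tight clips; value in m. At 0 its top stands 3 mm proud of the rails, at 0.003 it is flush, 0.0035 is its end of travel. It moves only while over 15.5 N press on it (the roller's own weight counts but is too little) and stays where it is left
- cover2 (a joint): the middle plate, the same, centre at duct y 0
- cover3 (a joint): the plate nearest the dark line, the same, centre at duct y +28.7 mm
- roller_center (a point): centre of a loose plain steel roller, 44 mm in diameter, 110 mm long, 0.3 to 0.5 kg, lying across the duct's -y landing; x is its axis (parallel to the duct's x), y and z turn as it rolls. Under the block it travels half as far as the block, so it works its way back along the sole. Friction coefficients 0.5 to 0.7.
- block_grip (a point): point in the handle of the loose wooden press block (0.25 kg), 42 mm above its underside, z up. A flat plate 180 (its x) x 75 (its y) x 12 mm with an upright handle on its middle: 40 (x) x 30 mm (y), from 12 to 64 mm above the underside. It starts on the bench, sole down, left or right of the duct. Grip it across the 40 mm, and keep its x in the rolling direction, against tipping
- mouse: bystander: black computer mouse, 105 x 60 x 32 mm, on the other side of the duct from the block, origin under its centre
- screwdriver: bystander: screwdriver lying on the bench, about 200 mm long, beyond the duct on the right, origin under its middle
- tape: bystander: roll of brown tape lying flat, 90 mm across, 24 mm high, beyond the duct on the left, origin under its centre
- mug: bystander: white mug, 80 mm across, 90 mm high, far left, origin under its centre
Not all that is in view belongs to the job. There is more than one size of the part that bears block_grip; the job needs the larger. Of the things that look like the part that bears roller_center, the smaller one is meant.

How it is judged:
By the outcome, as a careful person would: the job done as asked, in the order asked, and still so for the second after the job is handed in, with the robot touching nothing.
It also fails if it takes over 72 s, if anything falls off the work surface, if the arm or the gripper's body presses on something with over 40 N, if the wrist force passes 120 N, or if a joint passes its speed limit or range.

## Robot

A 6-joint arm with a two-finger parallel gripper is mounted at the origin on the work surface. World frame = base frame: x ahead of the robot, y to its left, z up, the work surface at z = 0. Lengths are in m, angles in rad, forces in N, time in s.
With the tool pointing down it reaches from about 0.25 to 0.8 m from the base axis. Payload 8.5 kg.
Tool frame: the origin (TCP) lies between the finger pads; the fingertips stand r.tcp_to_tips ahead of it and the grasp point (between the pads) lies 6 mm ahead of it (r.tcp_to_tips is the distance from the TCP to the fingertips, in m); z points along the fingers, y is the line along which they close (so a half turn about z gives the same grasp; the last joint's range is limited). The gripper opens to 85 mm and grips with 20 to 120 N. Pads are 22 mm wide; open, the fingers measure 114 mm over their backs; the gripper's body (76 mm by 85 mm) begins 54 mm behind the grasp point. The pads swing forward as they close: fully open they stand 13 mm farther back than shut.
Start: joints at [1.166, 0.238, -0.013, 1.319, 0, 1.571], TCP at [0.207, 0.483, 0.256] pointing down, gripper open.
Joint ranges: [-2.66, 2.66], [-1.03, 1.9], [-1.14, 1.46], [-1.82, 2.27], [-1.45, 1.34], [-3.14, 3.14]. Speed limits (rad/s): [2.22, 2.22, 2.79, 3.14, 3.14, 3.14].

## Interface

Orientations are given as a rotation vector (axis times angle).
In Python, from station import readout, viewer, ticket, r gives the robot as it stands.
- The arm moves only by the tool servo_tool, never from a script. Its argument "rows" is one flat list of numbers, 7 for each row, row after row: the shift along the tool's x, y, z in m, then the turn, a rotation vector about the tool's x, y, z in degrees, then the closure, from -1 (fully open) to 1 (shut). In form: [dx, dy, dz, rx, ry, rz, fingers, dx, dy, dz, rx, ry, rz, fingers, ...]. A call has exactly 5 rows; each row shifts and turns the commanded pose from where the row before left it, along the tool's axes as they then stand; what a row does not reach is not made up. A row lasts 1/8 s, in which the tool goes at most 62.5 mm and 10.7 degrees, less where a joint would pass 70% of its speed; a pose out of reach is approached as far as the arm can. A call is refused whole if a number of a shift passes 0.0625 or a number of a turn 10.7, either way. A call with a gripper value outside its range is refused whole. The fingers move at their own pace and stop on an object; "newtons" is the grip in N (left out, the last holds). Time passes only in rows, so rows that do not move let the fingers close, or fill a call up. It gives the time, the measured TCP pose, the force, the opening and the grip force at its end, in the units of the state.
- readout.get_state(): the state, without advancing time (a new reading comes with each control period).
- viewer.camera(name): name is "side" or "top"; returns the picture (420x560x3 uint8, blue, green, red); there is no depth.
- viewer.camera_info(name): a dict with "camera_matrix" (3x3 intrinsics, pixels), "extrinsics" (4x4, takes a point from world to camera coordinates). Camera axes: x right, y down, z forward; pixel columns grow to the right and rows downward; lengths in m; the calibration is good to about 2 mm. A picture is of the moment at which its call begins. camera_info takes no time and is no camera call.
- ticket.finish_job(): hands the job in; it is judged then, once.
The state is a dict: "time": time; "joints": joint angles; "qd": joint speeds; "joint_torque": joint torques, N m; "ee_pos": TCP position; "tcp_rot": TCP orientation; "ft_force": force on the tool from outside, world axes, zero at the start; "wrist_torque": the same for the moment, N m; "opening": finger opening in m; "finger_force": force on a finger pad.
Only numpy, scipy, OpenCV 4.12 (cv2) and the standard library are available. Lean on these libraries where they do the work, as an engineer would, in place of code of your own. Each camera call takes 0.05 s, during which the arm holds its last target. There are 200 camera calls.

## Working session

There is one attempt and no reset: what is moved stays moved. The work goes in short steps, Python scripts to look and compute and a tool call to move; the robot and the scene stay as the last step left them, time stands still between calls to the robot, and variables do not carry over. Pictures are saved under pics/ and viewed, at most 12 in all, crops included, and the job is handed in when it is done.

Besides the shell and the picture viewer there is one more tool, called after "Request:" as name(argument=value, ...) on one line, values as JSON. servo_tool: Moves the arm, as the interface text tells. Its arguments: {"type":"object","properties":{"rows":{"type":"array"},"newtons":{"type":"number"}},"required":["rows"]}

```bash
ls; mkdir -p pics
python3 - <<'E'
from station import readout, viewer, r
import cv2, numpy as np
np.set_printoptions(precision=4,suppress=True)
for n in("top","side"):
    cv2.imwrite(f"pics/{n}0.png",cv2.resize(viewer.camera(n),(800,600),interpolation=cv2.INTER_CUBIC))
    i=viewer.camera_info(n);print(n,np.array(i["camera_matrix"]),np.array(i["extrinsics"]))
print(readout.get_state(),r.tcp_to_tips)
E
```

```text
pics
top [[518.9355   0.     272.2686]
 [  0.     518.9355 216.7249]
 [  0.       0.       1.    ]] [[ 0.0119 -0.9996 -0.0243  0.0767]
 [-0.9916 -0.0087 -0.1291  0.5907]
 [ 0.1288  0.0256 -0.9913  1.447 ]
 [ 0.      0.      0.      1.    ]]
side [[406.9805   0.     286.2096]
 [  0.     406.9805 208.7376]
 [  0.       0.       1.    ]] [[ 0.9581 -0.2863 -0.0119 -0.5116]
 [-0.177  -0.5586 -0.8104  0.19  ]
 [ 0.2254  0.7785 -0.5858  0.9206]
 [ 0.      0.      0.      1.    ]]
{'time': 0.1, 'joints': array([ 1.166 ,  0.2387, -0.0142,  1.3192, -0.    ,  1.5708]), 'qd': array([ 0.001 , -0.0019,  0.0015,  0.0006,  0.0002, -0.0008]), 'joint_torque': array([  0.0012, -53.9722,  34.7   ,   0.0134,   0.0001,  -0.    ]), 'ee_pos': array([0.2066, 0.4823, 0.2557]), 'tcp_rot': array([-0.6315, -3.0772,  0.0021]), 'ft_force': array([-0.1979, -0.1206,  0.9139]), 'wrist_torque': array([ 0.0237, -0.0437,  0.0171]), 'finger_force': 0.0, 'opening': 0.08552868275253356} 0.025
```

View pics/top0.png

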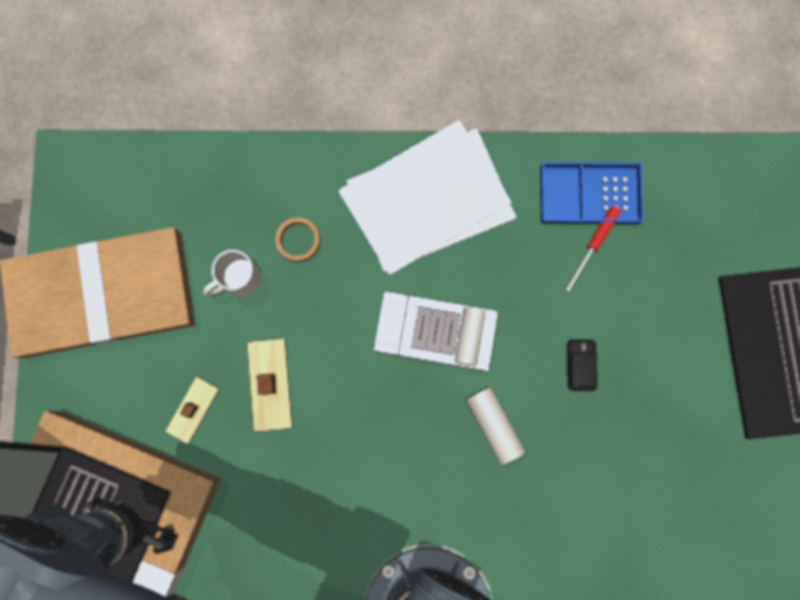

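View pics/side0.png

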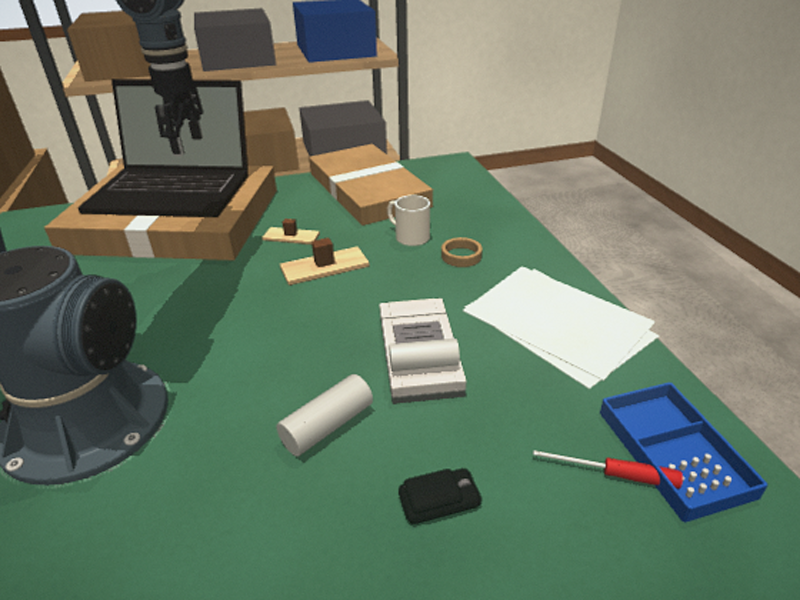

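Blocks in the top view: large at (268,385) and small at (190,410), so I take the large one. Rollers: one on the duct at (470,335) and a thicker one lying loose at (496,426), so I want the one on the duct. The dark line is on the left landing, at about (404,325). I'll check both in an enlarged crop.

```bash
cat > h.py <<'E'
from station import readout, viewer, r
import cv2, numpy as np
from scipy.spatial.transform import Rotation as R
np.set_printoptions(precision=4,suppress=True)
def px2w(n,u,v,z):
    i=viewer.camera_info(n);K=np.array(i["camera_matrix"]);E=np.array(i["extrinsics"])
    d=E[:3,:3].T@np.linalg.solve(K,[u,v,1]);c=-E[:3,:3].T@E[:3,3]
    return c+d*(z-c[2])/d[2]
def w2px(n,p):
    i=viewer.camera_info(n);K=np.array(i["camera_matrix"]);E=np.array(i["extrinsics"])
    q=K@(E[:3,:3]@np.asarray(p)+E[:3,3]);return q[:2]/q[2]
def crop(n,x0,y0,w,h,s,f):
    im=viewer.camera(n);cv2.imwrite(f,cv2.resize(im[y0:y0+h,x0:x0+w],None,fx=s,fy=s,interpolation=cv2.INTER_CUBIC))
E
python3 - <<'E'
from h import *
im=viewer.camera("top")
a=cv2.resize(im[230:310,165:215],None,fx=7,fy=7,interpolation=2)
b=cv2.resize(im[198:265,257:353],None,fx=8,fy=8,interpolation=2)[:, :]
cv2.imwrite("pics/b.png",a);cv2.imwrite("pics/d.png",b);print(a.shape,b.shape)
E
```

```text
(560, 350, 3) (536, 768, 3)
```

View pics/b.png

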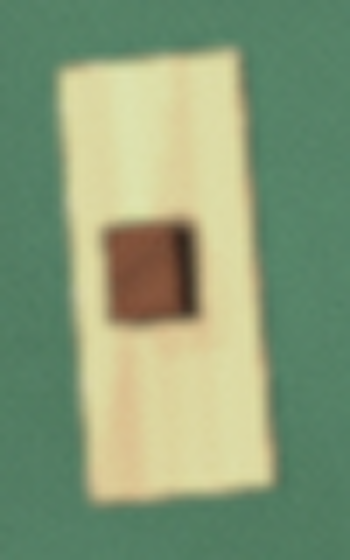

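View pics/d.png

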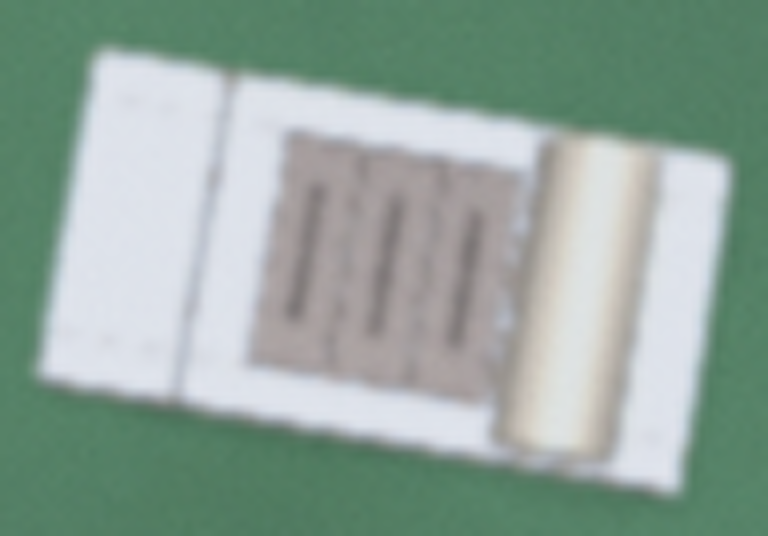

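Run:
```python
from h import *
B=lambda P,x0,y0,s,z:np.array([px2w("top",x0+(a+.5)/s-.5,y0+(b+.5)/s-.5,z) for a,b in P])
p=B([(58,68),(238,48),(275,487),(92,502)],165,230,7,.012)
print("plate",p.mean(0),[np.linalg.norm(p[i]-p[i-1]) for i in range(4)])
ax=(p[0]+p[1]-p[2]-p[3]);print("block x yaw",np.degrees(np.arctan2(ax[1],ax[0])))
h=B([(104,228),(182,220),(185,318),(110,324)],165,230,7,.064);print("handle",h.mean(0))
d=B([(97,47),(733,157),(680,495),(37,378)],257,198,8,.036)
print("duct",d.mean(0),[np.linalg.norm(d[i]-d[i-1]) for i in range(4)])
y=d[0]+d[3]-d[1]-d[2];x=d[0]+d[1]-d[2]-d[3]
print("duct y dir",np.degrees(np.arctan2(y[1],y[0])),"x dir",np.degrees(np.arctan2(x[1],x[0])))
l=B([(232,75),(177,403)],257,198,8,.036);v=l[0]-l[1];print("line",l.mean(0),np.degrees(np.arctan2(v[1],v[0])))
q=B([(545,135),(660,143),(610,460),(497,452)],257,198,8,.058);v=q[0]+q[1]-q[2]-q[3];print("roller",q.mean(0),np.degrees(np.arctan2(v[1],v[0])),[np.linalg.norm(q[i]-q[i-1]) for i in range(4)])
s=readout.get_state();print(R.from_rotvec(s["tcp_rot"]).as_matrix())
```

```text
plate [0.4395 0.3246 0.012 ] [np.float64(0.17934556256511106), np.float64(0.07550652132528278), np.float64(0.18140666373276743), np.float64(0.07540456469975719)]
block x yaw 6.563309965251659
handle [0.4389 0.3231 0.064 ]
duct [ 0.5498 -0.0105  0.036 ] [np.float64(0.12118164778616167), np.float64(0.23108176516610351), np.float64(0.12233047347310434), np.float64(0.23162429526073794)]
duct y dir 80.40841759892609 x dir -9.310117475251088
line [0.5599 0.0542 0.036 ] -8.923163382120688
roller [ 0.5381 -0.0771  0.058 ] -8.838384551694165 [np.float64(0.1131662686492869), np.float64(0.0405135093422796), np.float64(0.1132122743219676), np.float64(0.0394417110063073)]
[[-0.9192  0.3938 -0.0004]
 [ 0.3938  0.9192 -0.0011]
 [-0.     -0.0012 -1.    ]]
```

Request:
servo_tool(rows=[0, 0, 0, 0, 0, 10, -1, 0, 0, 0, 0, 0, 10, -1, 0, 0, 0, 0, 0, 10, -1, 0, 0, 0, 0, 0, 10, -1, 0, 0, 0, 0, 0, 10, -1], newtons=110)

```text
time: 0.78
ee_pos: [0.2067, 0.4824, 0.256]
tcp_rot: [1.88, 2.517, -0.001]
ft_force: [-0.0, -0.1, -0.5]
opening: 0.0856
finger_force: 0.0
```

```bash
cat >> h.py <<'E'
def go(x,y,z,yaw):
    "tool-frame delta to TCP target x,y,z with tool y at yaw (deg), pointing down"
    s=readout.get_state();M=R.from_rotvec(s["tcp_rot"]).as_matrix();a=np.radians(yaw)
    Y=np.array([np.cos(a),np.sin(a),0]);Z=np.array([0,0,-1.]);T=np.c_[np.cross(Y,Z),Y,Z]
    print("t",s["time"],"pos",s["ee_pos"],"j",s["joints"],"F",s["ft_force"],"M",s["wrist_torque"],"open",s["opening"])
    print("shift mm in current tool",1e3*M.T@(np.array([x,y,z])-s["ee_pos"]),"turn deg",R.from_matrix(M.T@T).as_rotvec(degrees=True),"shift in target frame",1e3*T.T@(np.array([x,y,z])-s["ee_pos"]))
E
python3 -c "
from h import *
go(.439,.324,.048,6.6)"
```

```text
t 0.775 pos [0.2067 0.4824 0.256 ] j [ 1.166   0.2385 -0.0139  1.3193 -0.      2.4493] F [-0.0154 -0.1295 -0.484 ] M [0.0058 0.0206 0.0072] open 0.08559209887556529
shift mm in current tool [-217.6006  177.9862  208.0315] turn deg [-0.0257  0.0394  9.8747] shift in target frame [-184.0036  212.5859  207.9811]
```

Request:
servo_tool(rows=[0, 0, 0, 0, 0, 9.9, -1, -0.038, 0.044, 0.018, 0, 0, 0, -1, -0.038, 0.044, 0.018, 0, 0, 0, -1, -0.038, 0.044, 0.018, 0, 0, 0, -1, -0.038, 0.044, 0.018, 0, 0, 0, -1])

```text
time: 1.4
ee_pos: [0.401, 0.3516, 0.1836]
tcp_rot: [-2.083, -2.352, 0.0]
ft_force: [0.7, 2.3, 0.3]
opening: 0.0854
finger_force: 0.0
```

```bash
python3 -c "
from h import *
go(.439,.324,.048,6.6)"
```

```text
t 1.4 pos [0.401  0.3516 0.1836] j [ 0.7198  0.2866 -0.1366  1.1476  0.      2.1698] F [0.6946 2.3062 0.252 ] M [ 0.0569 -0.0835  0.0344] open 0.08539514333921282
shift mm in current tool [-31.9811  34.3718 135.6462] turn deg [-0.0012 -0.0011  0.3235] shift in target frame [-31.7838  34.549  135.6475]
```

Request:
servo_tool(rows=[-0.032, 0.0345, 0.01, 0, 0, 0.2, -1, 0, 0, 0.025, 0, 0, 0, -1, 0, 0, 0.025, 0, 0, 0, -1, 0, 0, 0, 0, 0, 0, -1, 0, 0, 0, 0, 0, 0, -1])

```text
time: 2.02
ee_pos: [0.438, 0.3255, 0.125]
tcp_rot: [2.087, 2.348, 0.001]
ft_force: [0.9, 0.3, -0.3]
opening: 0.0855
finger_force: 0.0
```

Run:
```python
from h import *
go(.439,.324,.048,6.6)
im=viewer.camera("top");im2=viewer.camera("side")
a=cv2.resize(im[220:310,145:235],(540,540),interpolation=2)
u,v=w2px("side",[.439,.324,.05]).astype(int);print(u,v)
b=cv2.resize(im2[v-55:v+25,u-20-20:u+23-3],(400,540),interpolation=2)[:, :260]
b=cv2.resize(im2[v-60:v+30,u-21:u+22],(258,540),interpolation=2)
cv2.imwrite("pics/g1.png",np.hstack([a,b]))
```

```text
t 2.025 pos [0.438  0.3255 0.125 ] j [ 0.6391  0.3487 -0.2061  1.0156 -0.      2.0926] F [ 0.948   0.3241 -0.2657] M [ 0.0405 -0.1073 -0.0491] open 0.08548539945705741
shift mm in current tool [-1.5863  0.7936 77.0008] turn deg [ 0.0215 -0.0094  0.1201] shift in target frame [-1.572   0.8259 77.0007]
225 172
```

View pics/g1.png

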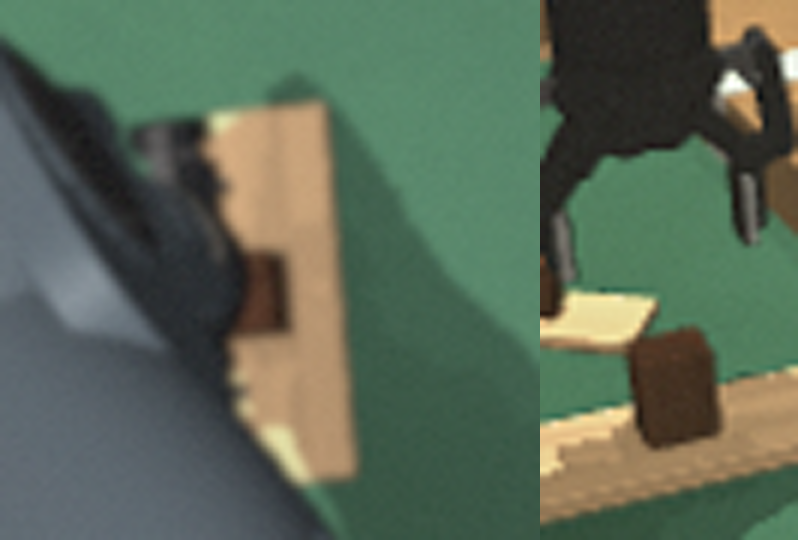

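The open fingers straddle the handle of the large block: in the side crop the tips are at (562,275) and (748,240) and the handle at (675,385). I'll descend and close.

Request:
servo_tool(rows=[-0.0015, 0.001, 0.03, 0, 0, 0.1, -1, 0, 0, 0.03, 0, 0, 0, -1, 0, 0, 0.017, 0, 0, 0, -1, 0, 0, 0, 0, 0, 0, -1, 0, 0, 0, 0, 0, 0, 0.3], newtons=110)

```text
time: 2.75
ee_pos: [0.4396, 0.3244, 0.0485]
tcp_rot: [2.089, 2.346, 0.002]
ft_force: [0.1, 0.5, -0.1]
opening: 0.0699
finger_force: 0.0
```

Request:
servo_tool(rows=[0, 0, 0, 0, 0, 0, 1, 0, 0, 0, 0, 0, 0, 1, 0, 0, 0, 0, 0, 0, 1, 0, 0, 0, 0, 0, 0, 1, 0, 0, 0, 0, 0, 0, 1])

```text
time: 3.38
ee_pos: [0.4397, 0.3243, 0.0484]
tcp_rot: [2.09, 2.345, 0.003]
ft_force: [-0.3, -0.2, 6.8]
opening: 0.0389
finger_force: 111.3
```

```bash
python3 -c "
from h import *
go(.439,.324,.048,6.6)"
```

```text
t 3.375 pos [0.4397 0.3243 0.0484] j [ 0.6355  0.4237 -0.3136  0.8315  0.      2.091 ] F [-0.3461 -0.1821  6.7984] M [-0.0982  0.2614 -0.0666] open 0.03887132551732247
shift mm in current tool [-0.1866 -0.6932  0.4339] turn deg [ 0.1016 -0.0592  0.0042] shift in target frame [-0.1862 -0.6924  0.4353]
```

Request:
servo_tool(rows=[0, 0, -0.03, 0, 0, 0, 1, 0, 0, -0.05, 0, 0, 0, 1, 0, 0, -0.042, 0, 0, -10, 1, 0, 0, 0, 0, 0, -10, 1, 0, 0, 0, 0, 0, -10, 1])

```text
time: 4.0
ee_pos: [0.4391, 0.3239, 0.1702]
tcp_rot: [1.403, 2.81, 0.002]
ft_force: [-0.1, -0.6, -3.3]
opening: 0.0388
finger_force: 111.3
```

Request:
servo_tool(rows=[0, 0, 0, 0, 0, -10, 1, 0, 0, 0, 0, 0, -10, 1, 0, 0, 0, 0, 0, -10, 1, 0, 0, 0, 0, 0, -10, 1, 0, 0, 0, 0, 0, -4.3, 1])

```text
time: 4.62
ee_pos: [0.4388, 0.3237, 0.1693]
tcp_rot: [-0.243, -3.132, 0.0]
ft_force: [1.0, 0.5, -1.8]
opening: 0.0386
finger_force: 111.3
```

```bash
cat >> h.py <<'E'
C=np.array([.5498,-.0105]);YAW=80.9
def duct(x,y):
    a=np.radians(YAW);return C+y*np.array([np.cos(a),np.sin(a)])+x*np.array([np.sin(a),-np.cos(a)])
E
python3 -c "
from h import *
x,y=duct(0,-.135);print(x,y)
go(x,y,.17,80.9)"
```

```text
0.5284486609206447 -0.14380086391137306
t 4.625 pos [0.4388 0.3237 0.1693] j [ 0.6355  0.3155 -0.1332  1.1225 -0.      0.7904] F [ 0.9598  0.5359 -1.8489] M [-0.069  -0.0418  0.0071] open 0.03858953923549915
shift mm in current tool [-160.6437 -448.0461   -0.5749] turn deg [-0.0163 -0.013   0.2276] shift in target frame [-162.4222 -447.4043   -0.6657]
```

Request:
servo_tool(rows=[-0.016, -0.045, 0, 0, 0, 0.2, 1, -0.016, -0.045, 0, 0, 0, 0, 1, -0.016, -0.045, 0, 0, 0, 0, 1, -0.016, -0.045, 0, 0, 0, 0, 1, -0.016, -0.045, 0, 0, 0, 0, 1])

```text
time: 5.25
ee_pos: [0.4818, 0.0873, 0.1696]
tcp_rot: [0.254, 3.131, -0.0]
ft_force: [0.4, 0.1, -2.8]
opening: 0.0386
finger_force: 111.7
```

Request:
servo_tool(rows=[-0.016, -0.045, 0, 0, 0, 0, 1, -0.016, -0.045, 0, 0, 0, 0, 1, -0.016, -0.045, 0, 0, 0, 0, 1, -0.016, -0.045, 0, 0, 0, 0, 1, -0.016, -0.042, 0, 0, 0, 0, 1])

```text
time: 5.88
ee_pos: [0.5248, -0.1448, 0.1695]
tcp_rot: [0.255, 3.131, -0.0]
ft_force: [1.0, 0.3, -1.8]
opening: 0.0389
finger_force: 111.7
```

Request:
servo_tool(rows=[-0.002, 0, 0.015, 0, 0, 0, 1, 0, 0, 0.015, 0, 0, 0, 1, 0, 0, 0, 0, 0, 0, 1, 0, 0, 0, 0, 0, 0, 1, 0, 0, 0, 0, 0, 0, 1])

```text
time: 6.5
ee_pos: [0.5272, -0.1429, 0.1399]
tcp_rot: [0.253, 3.131, -0.0]
ft_force: [-0.6, -0.2, -1.4]
opening: 0.0391
finger_force: 112.0
```

Run:
```python
from h import *
x,y=duct(0,-.135)
go(x,y,.1284,80.9)
a=[]
for i in range(6):
    im=viewer.camera("side"); a.append(readout.get_state()["ft_force"])
print(np.array(a).mean(0),np.array(a).std(0))
u,v=w2px("side",[.545,-.06,.08]).astype(int)
b=cv2.resize(im[v-65:v+65,u-85:u+85],(782,598),interpolation=2);print(u,v)
cv2.imwrite("pics/s1.png",b)
```

```text
t 6.5 pos [ 0.5272 -0.1429  0.1399] j [-0.2647  0.3372 -0.1817  1.0511 -0.0001 -0.1035] F [-0.6305 -0.1857 -1.3902] M [-0.0647 -0.0124 -0.0099] open 0.039093026652903484
shift mm in current tool [-1.3992 -0.667  11.5061] turn deg [-0.0094  0.0499 -0.136 ] shift in target frame [-1.4076 -0.6722 11.5048]
[ 0.0798 -0.276  -2.4331] [0.3177 0.3776 0.1994]
297 235
```

View pics/s1.png

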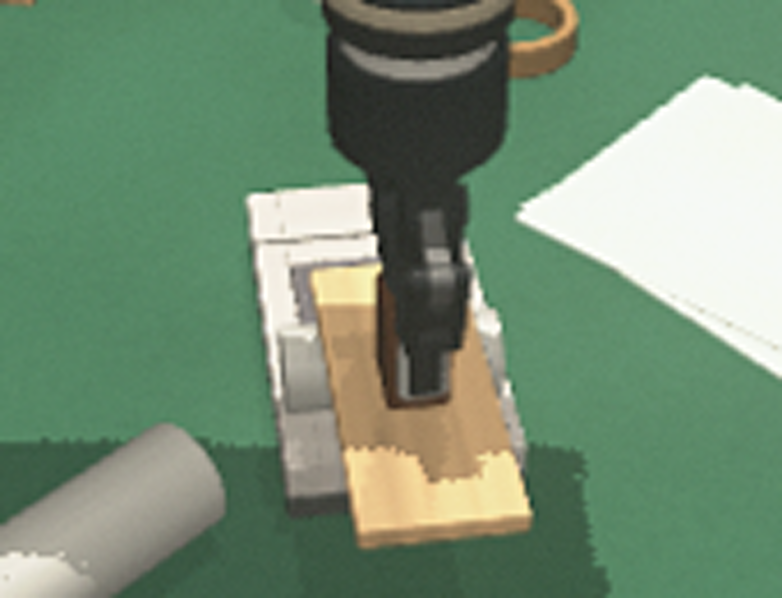

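Request:
servo_tool(rows=[-0.0015, 0, 0.005, 0, 0, -0.1, 1, 0, 0, 0.004, 0, 0, 0, 1, 0, 0, 0.0007, 0, 0, 0, 1, 0, 0, 0.0005, 0, 0, 0, 1, 0, 0, 0, 0, 0, 0, 1])

```text
time: 7.42
ee_pos: [0.5284, -0.1437, 0.1292]
tcp_rot: [0.252, 3.131, -0.0]
ft_force: [-0.2, 0.3, -2.6]
opening: 0.0389
finger_force: 112.0
```

Request:
servo_tool(rows=[0, 0, 0.0003, 0, 0, 0, 1, 0, 0, 0.0003, 0, 0, 0, 1, 0, 0, 0.0003, 0, 0, 0, 1, 0, 0, 0, 0, 0, 0, 1, 0, 0, 0, 0, 0, 0, 1])

```text
time: 8.05
ee_pos: [0.5284, -0.1437, 0.1283]
tcp_rot: [0.252, 3.131, -0.0]
ft_force: [-0.1, -0.1, -0.9]
opening: 0.0388
finger_force: 112.2
```

Request:
servo_tool(rows=[0, 0, 0.0002, 0, 0, 0, 1, 0, 0, 0.0002, 0, 0, 0, 1, 0, 0, 0.0001, 0, 0, 0, 1, 0, 0, 0, 0, 0, 0, 1, 0, 0, 0, 0, 0, 0, 1])

```text
time: 8.68
ee_pos: [0.5285, -0.1437, 0.128]
tcp_rot: [0.252, 3.131, 0.0]
ft_force: [-1.5, 0.7, 5.8]
opening: 0.0388
finger_force: 112.9
```

```bash
python3 -c "
from h import *
go(.5284,-.1437,.1283,80.9)"
```

```text
t 8.675 pos [ 0.5285 -0.1437  0.128 ] j [-0.2655  0.3493 -0.1966  1.0245  0.0001 -0.1051] F [-1.4653  0.7206  5.8011] M [0.6324 0.3252 0.1496] open 0.03882551027283977
shift mm in current tool [ 0.0719 -0.0544 -0.2977] turn deg [ 0.0037  0.0249 -0.0898] shift in target frame [ 0.0721 -0.0543 -0.2977]
```

Request:
servo_tool(rows=[0, 0, 0.0002, 0, 0, 0, 1, 0, 0, 0.0002, 0, 0, 0, 1, 0, 0, 0.0001, 0, 0, 0, 1, 0, 0, 0, 0, 0, 0, 1, 0, 0, 0, 0, 0, 0, 1])

```text
time: 9.3
ee_pos: [0.5285, -0.1436, 0.1278]
tcp_rot: [0.252, 3.131, 0.0]
ft_force: [-2.7, 0.5, 9.2]
opening: 0.0389
finger_force: 113.3
```

```bash
python3 -c "
from h import *
go(.5284,-.1437,.1283,80.9)
a=[]
for i in range(6):
    viewer.camera('side');s=readout.get_state();a.append(np.r_[s['ft_force'],s['wrist_torque']])
print(np.mean(a,0))"
```

```text
t 9.3 pos [ 0.5285 -0.1436  0.1278] j [-0.2655  0.3492 -0.1972  1.0237  0.0003 -0.1051] F [-2.7257  0.5285  9.1765] M [0.8341 0.4575 0.1201] open 0.0389074442463003
shift mm in current tool [ 0.0644 -0.1006 -0.4813] turn deg [ 0.0139  0.0404 -0.0889] shift in target frame [ 0.0649 -0.1006 -0.4812]
[-2.4568  0.6666  8.9527  0.8687  0.4982  0.1271]
```

Request:
servo_tool(rows=[0, 0, 0, 0, 0.15, 0, 1, 0, 0, 0, 0, 0.15, 0, 1, 0, 0, 0.0002, 0, 0, 0, 1, 0, 0, 0.0002, 0, 0, 0, 1, 0, 0, 0, 0, 0, 0, 1])

```text
time: 10.22
ee_pos: [0.5287, -0.1436, 0.1277]
tcp_rot: [-0.251, -3.128, -0.001]
ft_force: [-1.9, 0.6, 10.3]
opening: 0.0392
finger_force: 113.6
```

```bash
cat >> h.py <<'E'
def st():
    a=[]
    for i in range(3):
        viewer.camera('side');s=readout.get_state();a.append(np.r_[s['ft_force'],s['wrist_torque']])
    m=np.mean(a,0);b=np.radians(YAW);X=np.array([np.sin(b),-np.cos(b)]);Y=np.array([np.cos(b),np.sin(b)])
    p=s['ee_pos'];d=p[:2]-C
    print("t",s["time"],"N",m[2]+2.43,"Fx,Fy duct",m[:2]@X,m[:2]@Y,"Mx,My duct",m[3:5]@X,m[3:5]@Y,"TCP duct mm",1e3*d@X,1e3*d@Y,1e3*p[2])
    go(*p,YAW)
E
python3 -c "
from h import *
st()"
```

```text
t 10.375 N 13.428304633761407 Fx,Fy duct -3.9420333164634678 -0.37029362975191066 Mx,My duct 0.9336642604933257 0.5625765912099786 TCP duct mm 0.21021935484353188 -134.7973550220504 127.71927487287674
t 10.375 pos [ 0.5287 -0.1436  0.1277] j [-0.2653  0.3527 -0.1922  1.0299 -0.     -0.105 ] F [-3.597   0.1311 11.1139] M [1.0226 0.4066 0.1506] open 0.03911035041219989
shift mm in current tool [0. 0. 0.] turn deg [ 0.0229 -0.2234 -0.0856] shift in target frame [0. 0. 0.]
```

Request:
servo_tool(rows=[0.0002, 0, 0.0002, 0, 0, 0, 1, 0, 0, 0.0002, 0, 0, 0, 1, 0, 0.0025, 0.0002, 0, 0, 0, 1, 0, 0.0025, 0.0001, 0, 0, 0, 1, 0, 0.0025, 0, 0, 0, 0, 1])

```text
time: 11.0
ee_pos: [0.5299, -0.1362, 0.1275]
tcp_rot: [-0.251, -3.128, -0.001]
ft_force: [-3.3, 0.8, 14.4]
opening: 0.0388
finger_force: 113.9
```

```bash
python3 -c "
from h import *
st()"
```

```text
t 11.15 N 16.741339188685608 Fx,Fy duct -3.329122785133975 0.9419200350729428 Mx,My duct 1.173920646778451 0.6948476239412797 TCP duct mm 0.21240853974109747 -127.06418712169949 127.41383775814485
t 11.15 pos [ 0.5299 -0.136   0.1274] j [-0.2514  0.3513 -0.1951  1.0276  0.0004 -0.0913] F [-3.7977  1.782  14.2919] M [1.3009 0.4687 0.1424] open 0.03894208649278279
shift mm in current tool [0. 0. 0.] turn deg [ 0.0414 -0.1857 -0.0764] shift in target frame [0. 0. 0.]
```

Request:
servo_tool(rows=[0.0002, 0.003, 0.0001, 0, 0.03, 0, 1, 0, 0.003, 0.0001, 0, 0.03, 0, 1, 0, 0.003, 0.0001, 0, 0.03, 0, 1, 0, 0.003, 0.0001, 0, 0, 0, 1, 0, 0.003, 0, 0, 0, 0, 1])

```text
time: 11.78
ee_pos: [0.5324, -0.1214, 0.1272]
tcp_rot: [-0.251, -3.127, -0.001]
ft_force: [-1.9, -0.4, 14.8]
opening: 0.0391
finger_force: 113.9
```

```bash
python3 -c "
from h import *
st()"
```

```text
t 11.925 N 17.19960057417233 Fx,Fy duct -3.09109271691125 0.8977534001523488 Mx,My duct 1.092035375948218 0.4733770811408268 TCP duct mm 0.32868303909653124 -112.05610970271242 127.19301379001466
t 11.925 pos [ 0.5324 -0.1212  0.1272] j [-0.224   0.3504 -0.1972  1.0274  0.0004 -0.0639] F [-2.5926  1.1915 14.2661] M [1.1514 0.2451 0.1117] open 0.038737768872736916
shift mm in current tool [0. 0. 0.] turn deg [ 0.0382 -0.2362 -0.0742] shift in target frame [0. 0. 0.]
```

Request:
servo_tool(rows=[0.0001, 0.0025, 0.0001, 0, 0.03, 0, 1, 0, 0.0025, 0.0001, 0, 0, 0, 1, 0, 0.0025, 0.0001, 0, 0, 0, 1, 0, 0.0025, 0.0001, 0, 0, 0, 1, 0, 0.0025, 0, 0, 0, 0, 1])

```text
time: 12.55
ee_pos: [0.5344, -0.1097, 0.127]
tcp_rot: [-0.252, -3.127, 0.001]
ft_force: [-3.2, -3.6, 15.7]
opening: 0.0387
finger_force: 114.1
```

```bash
python3 -c "
from h import *
st()"
```

```text
t 12.7 N 17.76567916093169 Fx,Fy duct -2.7460748946687135 -2.6298816324905463 Mx,My duct 0.20966546350761953 0.4856514717794759 TCP duct mm 0.513168778492625 -100.24465689376682 126.98633783754693
t 12.7 pos [ 0.5345 -0.1096  0.127 ] j [-0.2017  0.3498 -0.1988  1.0263 -0.001  -0.0412] F [-3.2801 -2.1044 15.5975] M [0.3085 0.4142 0.1759] open 0.03934894750435262
shift mm in current tool [0. 0. 0.] turn deg [-0.0467 -0.2325 -0.0954] shift in target frame [0. 0. 0.]
```

Request:
servo_tool(rows=[0.0002, 0.0025, 0.0001, 0, 0, 0, 1, 0.0001, 0.0025, 0.0001, 0, 0, 0, 1, 0.0001, 0.0025, 0.0001, 0, 0, 0, 1, 0, 0.0025, 0.0001, 0, 0, 0, 1, 0, 0.0025, 0.0001, 0, 0, 0, 1])

```text
time: 13.32
ee_pos: [0.5365, -0.097, 0.1267]
tcp_rot: [-0.252, -3.128, -0.0]
ft_force: [-2.8, -0.5, 16.6]
opening: 0.0387
finger_force: 114.1
```

```bash
python3 -c "
from h import *
st()"
```

```text
t 13.475 N 18.733421546075625 Fx,Fy duct -2.7321572606607853 -0.7646639171211224 Mx,My duct 0.6905646112438156 0.3150372439939964 TCP duct mm 0.494636514361855 -87.27352461874395 126.67378721950351
t 13.475 pos [ 0.5365 -0.0968  0.1267] j [-0.1785  0.3489 -0.201   1.0242  0.0001 -0.0183] F [-2.5127 -0.72   16.5074] M [0.7791 0.1859 0.2065] open 0.03908264482013308
shift mm in current tool [0. 0. 0.] turn deg [ 0.0109 -0.1876 -0.0793] shift in target frame [0. 0. 0.]
```

Request:
servo_tool(rows=[0.0001, 0.003, 0.0001, 0, 0, 0, 1, 0.0001, 0.003, 0, 0, 0, 0, 1, 0.0001, 0.003, 0.0001, 0, 0, 0, 1, 0, 0.003, 0, 0, 0, 0, 1, 0, 0.003, 0.0001, 0, 0, 0, 1])

```text
time: 14.1
ee_pos: [0.5389, -0.0819, 0.1264]
tcp_rot: [-0.251, -3.129, -0.001]
ft_force: [-1.7, -0.5, 15.6]
opening: 0.039
finger_force: 114.1
```

```bash
python3 -c "
from h import *
st()"
```

```text
t 14.25 N 17.745779209860423 Fx,Fy duct -1.1887318508884164 0.24251967183023293 Mx,My duct 0.7647826009757543 0.07865052050232832 TCP duct mm 0.5167706239629406 -72.05133525043269 126.39428125548028
t 14.25 pos [ 0.5389 -0.0817  0.1264] j [-0.1508  0.3487 -0.2022  1.0228  0.0006  0.0093] F [-1.0698  0.3577 15.43  ] M [ 0.7928 -0.0533  0.0653] open 0.03892191111461174
shift mm in current tool [0. 0. 0.] turn deg [ 0.0352 -0.1595 -0.076 ] shift in target frame [0. 0. 0.]
```

Request:
servo_tool(rows=[0, 0.003, 0.0001, 0, 0, 0, 1, 0, 0.003, 0.0001, 0, 0, 0, 1, 0, 0.003, 0.0001, 0, 0, 0, 1, 0, 0.003, 0.0001, 0, 0, 0, 1, 0, 0.003, 0.0001, 0, 0, 0, 1])

```text
time: 14.88
ee_pos: [0.5413, -0.0671, 0.126]
tcp_rot: [-0.251, -3.129, -0.001]
ft_force: [-1.1, -0.5, 17.0]
opening: 0.0388
finger_force: 114.2
```

```bash
python3 -c "
from h import *
st()"
```

```text
t 15.025 N 19.38777916607071 Fx,Fy duct -0.8540614292530643 0.578367132409133 Mx,My duct 0.686226686896331 0.10930425656778645 TCP duct mm 0.5629031072283825 -57.036500941085315 125.97642742609142
t 15.025 pos [ 0.5413 -0.0669  0.126 ] j [-0.1233  0.3495 -0.202   1.0219  0.0007  0.0368] F [-0.6266  0.687  16.8333] M [0.6802 0.0771 0.071 ] open 0.038553935328419234
shift mm in current tool [0. 0. 0.] turn deg [ 0.034  -0.1523 -0.077 ] shift in target frame [0. 0. 0.]
```

Request:
servo_tool(rows=[0, 0.0025, 0.0001, 0, 0, 0, 1, 0, 0.0025, 0, 0, 0, 0, 1, 0, 0.0025, 0.0001, 0, 0, 0, 1, 0, 0.0025, 0, 0, 0, 0, 1, 0, 0.0025, 0.0001, 0, 0, 0, 1])

```text
time: 15.65
ee_pos: [0.5433, -0.055, 0.1257]
tcp_rot: [-0.252, -3.129, 0.0]
ft_force: [-1.7, -3.2, 14.8]
opening: 0.0386
finger_force: 114.0
```

```bash
python3 -c "
from h import *
st()"
```

```text
t 15.8 N 18.27368881747726 Fx,Fy duct -0.29318485808401173 -2.2168009730168823 Mx,My duct -0.0006206522919788627 0.04183014471630558 TCP duct mm 0.6493528054567785 -44.99154007065907 125.65465951331501
t 15.8 pos [ 0.5433 -0.055   0.1257] j [-0.1007  0.3507 -0.201   1.0216 -0.0004  0.0597] F [-1.3324 -2.2986 15.4819] M [0.0755 0.0317 0.0686] open 0.03840199866058533
shift mm in current tool [0. 0. 0.] turn deg [-0.0296 -0.145  -0.0904] shift in target frame [0. 0. 0.]
```

Request:
servo_tool(rows=[0, 0.0025, 0.0001, 0, 0, 0, 1, 0, 0.0025, 0.0001, 0, 0, 0, 1, 0, 0.0025, 0.0001, 0, 0, 0, 1, 0, 0.0025, 0, 0, 0, 0, 1, 0, 0.0025, 0.0001, 0, 0, 0, 1])

```text
time: 16.42
ee_pos: [0.5453, -0.0429, 0.1252]
tcp_rot: [-0.252, -3.129, 0.001]
ft_force: [-0.2, -2.0, 15.8]
opening: 0.039
finger_force: 114.1
```

```bash
python3 -c "
from h import *
st()"
```

```text
t 16.575 N 18.73743009978869 Fx,Fy duct -0.5605287070106955 -0.9920188002827218 Mx,My duct 0.0074015659405302515 0.04636587397282087 TCP duct mm 0.7005394454145509 -32.431861022160334 125.27751086642205
t 16.575 pos [ 0.5454 -0.0426  0.1253] j [-0.078   0.3524 -0.1995  1.0213 -0.0001  0.0825] F [-1.7226 -0.9064 16.7389] M [0.0847 0.0395 0.0302] open 0.03895710111349584
shift mm in current tool [0. 0. 0.] turn deg [-0.0152 -0.1396 -0.093 ] shift in target frame [0. 0. 0.]
```

Request:
servo_tool(rows=[0, 0.003, 0.0001, 0, 0, 0, 1, 0, 0.003, 0.0001, 0, 0, 0, 1, 0, 0.003, 0.0001, 0, 0, 0, 1, 0, 0.003, 0.0001, 0, 0, 0, 1, 0, 0.003, 0, 0, 0, 0, 1])

```text
time: 17.2
ee_pos: [0.5479, -0.0276, 0.125]
tcp_rot: [-0.252, -3.129, -0.001]
ft_force: [-0.3, -0.1, 16.5]
opening: 0.0386
finger_force: 114.1
```

```bash
python3 -c "
from h import *
st()"
```

```text
t 17.35 N 18.160105031590415 Fx,Fy duct -0.15888592433524878 0.8518420576969606 Mx,My duct 0.32285884446884283 0.015324273987860688 TCP duct mm 0.7861627538435901 -17.043933671947144 124.92745166496138
t 17.35 pos [ 0.5479 -0.0275  0.1249] j [-0.0504  0.355  -0.1965  1.0216  0.0007  0.1098] F [-0.0551  1.3005 15.7573] M [ 0.3474 -0.0209  0.0819] open 0.038726721405502484
shift mm in current tool [0. 0. 0.] turn deg [ 0.0261 -0.1318 -0.0784] shift in target frame [0. 0. 0.]
```

Request:
servo_tool(rows=[0.0001, 0.003, 0.0001, 0, 0, 0, 1, 0.0001, 0.003, 0.0001, 0, 0, 0, 1, 0, 0.003, 0.0001, 0, 0, 0, 1, 0, 0.003, 0.0001, 0, 0, 0, 1, 0, 0.003, 0.0001, 0, 0, 0, 1])

```text
time: 17.98
ee_pos: [0.5503, -0.0128, 0.1245]
tcp_rot: [-0.252, -3.13, -0.0]
ft_force: [0.5, -0.0, 15.6]
opening: 0.0386
finger_force: 114.1
```

```bash
python3 -c "
from h import *
st()"
```

```text
t 18.125 N 18.298765946178264 Fx,Fy duct 0.8821957407097085 0.661866463836583 Mx,My duct 0.15418286744867807 -0.1176409967009105 TCP duct mm 0.8565883347411335 -1.991873653679684 124.50165073054055
t 18.125 pos [ 0.5503 -0.0126  0.1245] j [-0.0233  0.358  -0.193   1.0215  0.0007  0.137 ] F [ 0.8882  0.6471 16.2042] M [ 0.1416 -0.2346  0.0496] open 0.03914690616611521
shift mm in current tool [0. 0. 0.] turn deg [ 0.0269 -0.1034 -0.0793] shift in target frame [0. 0. 0.]
```

Request:
servo_tool(rows=[0, 0.0025, 0.0001, 0, 0, 0, 1, 0, 0.0025, 0.0001, 0, 0, 0, 1, 0, 0.0025, 0.0001, 0, 0, 0, 1, 0, 0.0025, 0.0001, 0, 0, 0, 1, 0, 0.0025, 0.0001, 0, 0, 0, 1])

```text
time: 18.75
ee_pos: [0.5523, -0.0004, 0.124]
tcp_rot: [-0.252, -3.13, -0.0]
ft_force: [1.2, 0.3, 15.6]
opening: 0.0388
finger_force: 114.1
```

```bash
python3 -c "
from h import *
st()"
```

```text
t 18.9 N 18.757650958116127 Fx,Fy duct 0.5812659782107066 0.8085040590293214 Mx,My duct 0.05349792656285548 -0.12270567010530296 TCP duct mm 0.9592346873849352 10.487063783530035 124.0485853953614
t 18.9 pos [ 0.5524 -0.0003  0.124 ] j [-0.0009  0.3612 -0.1892  1.0219  0.0007  0.1593] F [ 1.2358  1.1908 16.1832] M [ 0.0725 -0.1221  0.0487] open 0.038888050413661744
shift mm in current tool [0. 0. 0.] turn deg [ 0.0264 -0.0928 -0.0812] shift in target frame [0. 0. 0.]
```

Request:
servo_tool(rows=[0, 0.0025, 0.0001, 0, 0, 0, 1, 0, 0.0025, 0.0001, 0, 0, 0, 1, 0, 0.0025, 0.0001, 0, 0, 0, 1, 0, 0.0025, 0.0001, 0, 0, 0, 1, 0, 0.0025, 0.0001, 0, 0, 0, 1])

```text
time: 19.52
ee_pos: [0.5543, 0.0113, 0.1234]
tcp_rot: [-0.252, -3.13, 0.002]
ft_force: [0.2, -3.5, 15.5]
opening: 0.0391
finger_force: 114.0
```

```bash
python3 -c "
from h import *
st()"
```

```text
t 19.675 N 18.214914327933872 Fx,Fy duct 1.320912333080546 -1.8451548881305506 Mx,My duct -0.6402192272497561 -0.25263890985129395 TCP duct mm 0.939752763690458 22.476332856237583 123.44916735948004
t 19.675 pos [0.5543 0.0115 0.1234] j [ 0.021   0.365  -0.1849  1.0227 -0.0003  0.1816] F [ 0.9371 -1.7673 17.269 ] M [-0.6154 -0.1698  0.011 ] open 0.03909431453900746
shift mm in current tool [0. 0. 0.] turn deg [-0.0361 -0.0999 -0.1045] shift in target frame [0. 0. 0.]
```

Request:
servo_tool(rows=[0, 0.0025, 0.0001, 0, 0, 0, 1, 0, 0.0025, 0.0001, 0, 0, 0, 1, 0, 0.0025, 0.0001, 0, 0, 0, 1, 0, 0.0025, 0.0001, 0, 0, 0, 1, 0, 0.0025, 0.0001, 0, 0, 0, 1])

```text
time: 20.3
ee_pos: [0.5564, 0.0241, 0.1231]
tcp_rot: [-0.252, -3.13, -0.0]
ft_force: [0.2, -1.0, 16.8]
opening: 0.039
finger_force: 114.1
```

```bash
python3 -c "
from h import *
st()"
```

```text
t 20.45 N 18.94872394422439 Fx,Fy duct 1.1336885815790858 0.10449295333506396 Mx,My duct -0.28291137126983035 -0.20801938462268715 TCP duct mm 1.0421157261985272 35.433136591740094 123.0727834379205
t 20.45 pos [0.5564 0.0243 0.1231] j [ 0.0434  0.369  -0.1796  1.0236  0.0006  0.2037] F [ 1.7636 -0.2868 17.0831] M [-0.2623 -0.1321 -0.0216] open 0.039020201747437706
shift mm in current tool [0. 0. 0.] turn deg [ 0.0163 -0.0858 -0.0875] shift in target frame [0. 0. 0.]
```

Request:
servo_tool(rows=[0, 0.003, 0.0001, 0, 0, 0, 1, 0, 0.003, 0.0001, 0, 0, 0, 1, 0, 0.003, 0.0001, 0, 0, 0, 1, 0, 0.003, 0.0001, 0, 0, 0, 1, 0, 0.003, 0.0001, 0, 0, 0, 1])

```text
time: 21.08
ee_pos: [0.5589, 0.039, 0.1226]
tcp_rot: [-0.252, -3.13, -0.0]
ft_force: [1.7, -0.1, 16.3]
opening: 0.0392
finger_force: 114.0
```

```bash
python3 -c "
from h import *
st()"
```

```text
t 21.225 N 18.024998068914883 Fx,Fy duct 1.241957539645662 0.9486021408385309 Mx,My duct -0.2907434476075507 -0.23376919096023305 TCP duct mm 1.145088195049361 50.54206687149673 122.56685060965754
t 21.225 pos [0.5589 0.0392 0.1226] j [ 0.0697  0.3745 -0.1723  1.0252  0.0007  0.23  ] F [ 1.7846  0.8695 14.8196] M [-0.3289 -0.2003 -0.0305] open 0.03908686199508421
shift mm in current tool [0. 0. 0.] turn deg [ 0.0249 -0.0774 -0.0844] shift in target frame [0. 0. 0.]
```

Request:
servo_tool(rows=[0, 0.003, 0.0002, 0, 0, 0, 1, 0, 0.003, 0.0001, 0, 0, 0, 1, 0, 0.003, 0.0002, 0, 0, 0, 1, 0, 0.003, 0.0001, 0, 0, 0, 1, 0, 0.003, 0.0001, 0, 0, 0, 1])

```text
time: 21.85
ee_pos: [0.5613, 0.0539, 0.1219]
tcp_rot: [-0.252, -3.13, -0.0]
ft_force: [0.6, -1.2, 16.9]
opening: 0.0389
finger_force: 114.0
```

```bash
python3 -c "
from h import *
st()"
```

```text
t 22.0 N 18.42715455491522 Fx,Fy duct 1.6631070926221487 1.080142709127025 Mx,My duct -0.43074154647750584 -0.3171890855338752 TCP duct mm 1.1989741700799554 65.54623902650556 121.8773286362831
t 22.0 pos [0.5614 0.054  0.1219] j [ 0.0956  0.3807 -0.1644  1.0268  0.0007  0.2559] F [ 2.2366  0.6073 16.2719] M [-0.4753 -0.2686  0.0338] open 0.03922122924409246
shift mm in current tool [0. 0. 0.] turn deg [ 0.0202 -0.072  -0.0842] shift in target frame [0. 0. 0.]
```

Request:
servo_tool(rows=[0, 0.003, 0.0002, 0, 0, 0, 1, 0, 0.003, 0.0001, 0, 0, 0, 1, 0, 0.003, 0.0002, 0, 0, 0, 1, 0, 0.003, 0.0001, 0, 0, 0, 1, 0, 0.003, 0.0001, 0, 0, 0, 1])

```text
time: 22.62
ee_pos: [0.5638, 0.0687, 0.1212]
tcp_rot: [-0.252, -3.13, -0.0]
ft_force: [2.9, -0.1, 16.4]
opening: 0.0391
finger_force: 114.0
```

```bash
python3 -c "
from h import *
st()"
```

```text
t 22.775 N 18.16464257096397 Fx,Fy duct 1.5892992865395295 0.8751473378891537 Mx,My duct -0.5457737915542247 -0.3822498764394264 TCP duct mm 1.2988441374681883 80.57429404339842 121.23291270694457
t 22.775 pos [0.5638 0.0689 0.1212] j [ 0.1212  0.3874 -0.1554  1.0289  0.0007  0.2814] F [ 1.9018 -0.0475 16.168 ] M [-0.6048 -0.2783 -0.0048] open 0.03893817685185352
shift mm in current tool [0. 0. 0.] turn deg [ 0.022  -0.06   -0.0808] shift in target frame [0. 0. 0.]
```

Request:
servo_tool(rows=[0, 0.003, 0.0002, 0, 0, 0, 1, 0, 0.003, 0.0001, 0, 0, 0, 1, 0, 0.003, 0.0002, 0, 0, 0, 1, 0, 0.003, 0.0001, 0, 0, 0, 1, 0, 0.003, 0.0002, 0, 0, 0, 1])

```text
time: 23.4
ee_pos: [0.5663, 0.0835, 0.1204]
tcp_rot: [-0.252, -3.131, -0.0]
ft_force: [0.7, -0.9, 15.1]
opening: 0.0385
finger_force: 114.0
```

Run:
```python
from h import *
st()
im=viewer.camera("top")
cv2.imwrite("pics/t2.png",cv2.resize(im[188:278,250:370],(800,600),interpolation=2))
```

```text
t 23.55 N 18.581959847751982 Fx,Fy duct 1.8888210051993952 0.6589949694286908 Mx,My duct -0.7292903013738851 -0.41712203916437635 TCP duct mm 1.3752253433716515 95.57871201923551 120.44072751980357
t 23.55 pos [0.5663 0.0837 0.1204] j [ 0.1464  0.3948 -0.1457  1.0311  0.0006  0.3066] F [ 1.5468 -0.0068 16.6185] M [-0.7863 -0.2657  0.0858] open 0.03937975417588817
shift mm in current tool [0. 0. 0.] turn deg [ 0.0187 -0.0533 -0.0812] shift in target frame [0. 0. 0.]
```

View pics/t2.png

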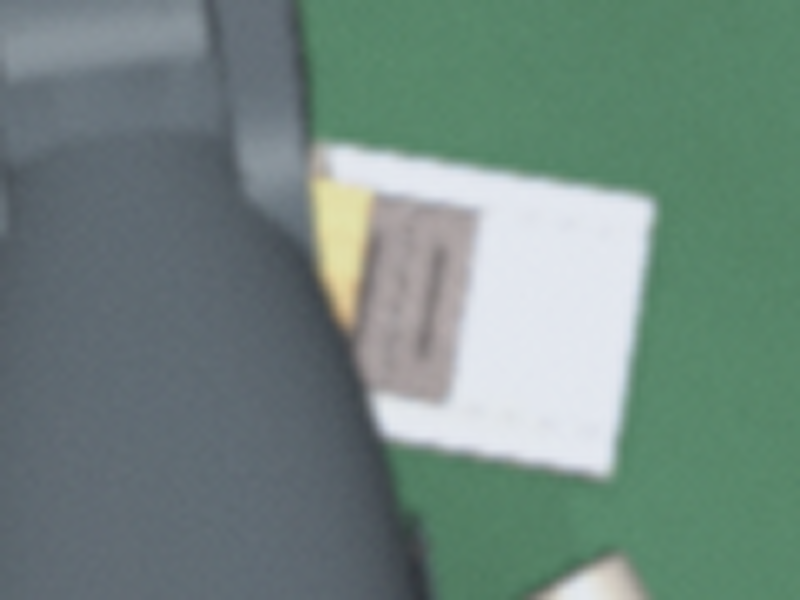

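The arm hides the roller from above, and the plates uncovered so far look flush. I'll go on one step and then measure from the side camera.

Request:
servo_tool(rows=[0, 0.003, 0.0002, 0, 0, 0, 1, 0, 0.003, 0.0001, 0, 0, 0, 1, 0, 0.003, 0.0002, 0, 0, 0, 1, 0, 0.003, 0.0001, 0, 0, 0, 1, 0, 0.003, 0.0001, 0, 0, 0, 1])

```text
time: 24.22
ee_pos: [0.5687, 0.0983, 0.1198]
tcp_rot: [-0.252, -3.131, -0.0]
ft_force: [2.9, 0.2, 15.9]
opening: 0.0388
finger_force: 114.0
```

Run:
```python
from h import *
st()
u,v=w2px("side",[.555,.04,.05]).astype(int);x0,y0=u-48,v-40;print(x0,y0)
im=viewer.camera("side")
cv2.imwrite("pics/s2.png",cv2.resize(im[y0:y0+75,x0:x0+100],(800,600),interpolation=2))
```

```text
t 24.375 N 17.878264003030857 Fx,Fy duct 2.583788888382054 1.1853526985136693 Mx,My duct -0.816427904731039 -0.47809406246261 TCP duct mm 1.4614697417438256 110.60950863805304 119.78994460654313
t 24.375 pos [0.5687 0.0985 0.1198] j [ 0.1712  0.4026 -0.1348  1.034   0.0006  0.3314] F [ 2.6183  0.6457 15.7716] M [-0.8812 -0.3242  0.1042] open 0.03849236696824811
shift mm in current tool [0. 0. 0.] turn deg [ 0.0221 -0.0422 -0.0806] shift in target frame [0. 0. 0.]
241 179
```

View pics/s2.png

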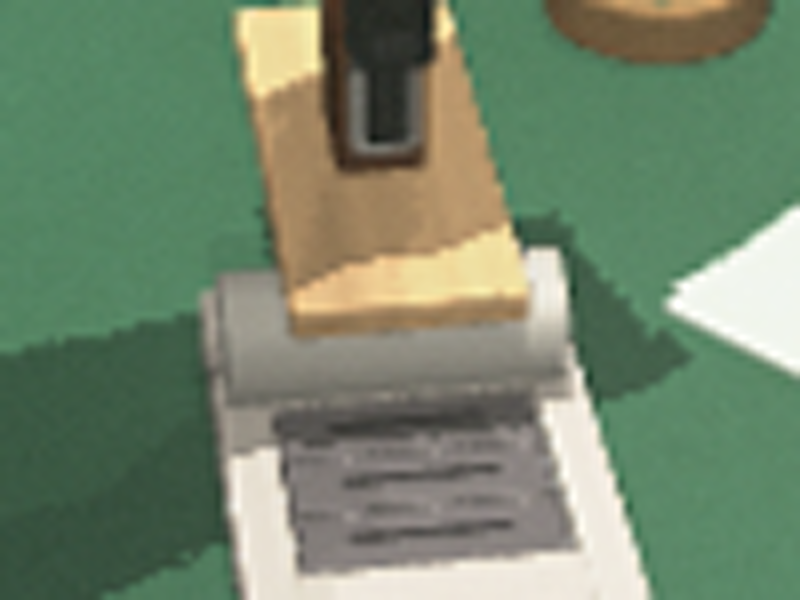

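Run:
```python
from h import *
b=np.radians(YAW);Y=np.array([np.cos(b),np.sin(b)]);X=np.array([np.sin(b),-np.cos(b)])
def D(y,x,z): return (np.r_[duct(x,y),z])
f=lambda p:(w2px("side",p)-[241,179]+.5)*8-.5
i=viewer.camera_info("side");E=np.array(i["extrinsics"]);c=-E[:3,:3].T@E[:3,3]
for y in(.050,.054,.058,.062):
  o=[]
  for x in(-.055,.055):
    a=np.linspace(0,2*np.pi,73);P=np.array([f(D(y+.022*np.cos(t),x,.0505+.022*np.sin(t))) for t in a])
    o.append((P[:,1].min(),P[:,1].max(),P[:,0].mean()))
  print(y,np.round(o,0))
print("line if deck sagged 7.3:",f(D(.066,-.06,.029)),f(D(.066,.06,.029)))
print("plates near edge y-43",f(D(-.043,-.0415,.0345)),f(D(-.043,.0415,.0345)))
```

```text
0.05 [[277. 414. 229.]
 [248. 383. 568.]]
0.054 [[270. 407. 228.]
 [240. 376. 565.]]
0.058 [[263. 399. 226.]
 [233. 368. 563.]]
0.062 [[256. 391. 225.]
 [226. 361. 561.]]
line if deck sagged 7.3: [211.4048 369.652 ] [572.2504 336.907 ]
plates near edge y-43 [305.9059 571.5817] [578.1814 545.1119]
```

Request:
servo_tool(rows=[0, 0.0025, 0.0002, 0, 0, 0, 1, 0, 0.0025, 0.0001, 0, 0, 0, 1, 0, 0.0025, 0.0002, 0, 0, 0, 1, 0, 0.0025, 0.0001, 0, 0, 0, 1, 0, 0.0025, 0.0001, 0, 0, 0, 1])

```text
time: 25.05
ee_pos: [0.5707, 0.1107, 0.1191]
tcp_rot: [-0.252, -3.131, -0.0]
ft_force: [2.9, -0.7, 15.4]
opening: 0.0388
finger_force: 114.0
```

Run:
```python
from h import *
st()
```

```text
t 25.2 N 17.684894781039347 Fx,Fy duct 2.3725127884545714 1.0875259688611132 Mx,My duct -0.9188301184533785 -0.5240382002782596 TCP duct mm 1.5379776281827842 123.08892289552719 119.11579304910772
t 25.2 pos [0.5708 0.1108 0.1191] j [ 0.1914  0.4097 -0.1251  1.0365  0.0006  0.3517] F [ 2.7988  1.2647 14.5021] M [-0.9921 -0.3195  0.0893] open 0.03885088903131368
shift mm in current tool [0. 0. 0.] turn deg [ 0.0225 -0.0349 -0.0822] shift in target frame [0. 0. 0.]
```

Request:
servo_tool(rows=[0.0001, 0.0025, 0.0002, 0, 0, 0, 1, 0.0001, 0.0025, 0.0001, 0, 0, 0, 1, 0.0001, 0.0025, 0.0001, 0, 0, 0, 1, 0.0001, 0.0025, 0.0001, 0, 0, 0, 1, 0, 0.001, 0.0001, 0, 0, 0, 1])

```text
time: 25.82
ee_pos: [0.5725, 0.1216, 0.1186]
tcp_rot: [0.252, 3.131, 0.0]
ft_force: [4.2, -0.5, 15.0]
opening: 0.0386
finger_force: 113.9
```

Run:
```python
from h import *
st()
x0,y0=241,179
im=viewer.camera("side")
cv2.imwrite("pics/s3.png",cv2.resize(im[y0:y0+60,x0:x0+80],(800,600),interpolation=2))
f=lambda p:(w2px("side",p)-[241,179]+.5)*10-.5
for y in(.062,.066,.070):
  o=[]
  for x in(-.055,.055):
    P=np.array([f(np.r_[duct(x,y+.022*np.cos(t)),.050+.022*np.sin(t)]) for t in np.linspace(0,2*np.pi,73)])
    o.append((P[:,1].min(),P[:,1].max(),P[:,0].mean()))
  print(y,np.round(o,0))
print("plate near corners",f(np.r_[duct(-.0415,-.043),.0345]),f(np.r_[duct(.0415,-.043),.0345]))
```

```text
t 25.975 N 17.82941085098994 Fx,Fy duct 3.1300286492683043 1.0213985605369242 Mx,My duct -1.0235514188193684 -0.7795751299355477 TCP duct mm 1.4957551776668336 134.1026480778324 118.62271583778569
t 25.975 pos [0.5725 0.1217 0.1186] j [ 0.2093  0.4156 -0.1167  1.0382  0.0003  0.3695] F [ 2.4238 -0.2314 15.3364] M [-1.1027 -0.6624  0.1786] open 0.03891636166714651
shift mm in current tool [0. 0. 0.] turn deg [ 0.0239  0.0068 -0.0815] shift in target frame [0. 0. 0.]
0.062 [[321. 491. 282.]
 [284. 452. 701.]]
0.066 [[312. 481. 280.]
 [276. 443. 699.]]
0.07 [[303. 472. 279.]
 [267. 434. 696.]]
plate near corners [382.5074 714.6022] [722.8517 681.5148]
```

View pics/s3.png

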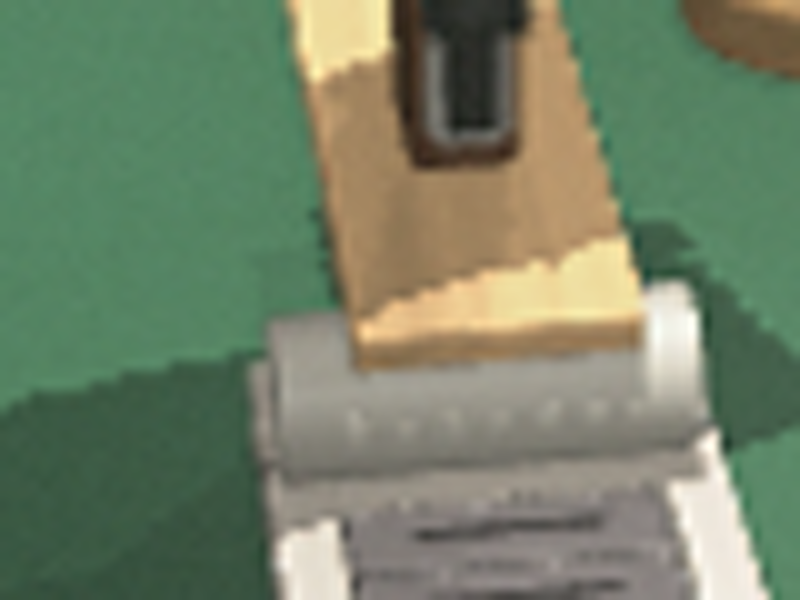

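The roller ends are at about (275,399) and (700,365), which puts it on the line (about 65–66.5 mm) and nearly square. I'll lift slowly and vertically so the deck springs back under control.

Request:
servo_tool(rows=[0, 0, -0.001, 0, 0, 0, 1, 0, 0, -0.001, 0, 0, 0, 1, 0, 0, -0.001, 0, 0, 0, 1, 0, 0, -0.001, 0, 0, 0, 1, 0, 0, -0.001, 0, 0, 0, 1])

```text
time: 26.65
ee_pos: [0.572, 0.1215, 0.1226]
tcp_rot: [-0.251, -3.13, -0.0]
ft_force: [4.3, -0.8, 7.2]
opening: 0.0392
finger_force: 113.1
```

Request:
servo_tool(rows=[0, 0, -0.001, 0, 0, 0, 1, 0, 0, -0.001, 0, 0, 0, 1, 0, 0, -0.001, 0, 0, 0, 1, 0, 0, -0.0005, 0, 0, 0, 1, 0, 0, 0, 0, 0, 0, 1])

```text
time: 27.28
ee_pos: [0.5694, 0.1216, 0.1245]
tcp_rot: [-0.251, -3.124, -0.001]
ft_force: [2.5, -0.1, 1.9]
opening: 0.039
finger_force: 112.6
```

Run:
```python
from h import *
st()
```

```text
t 27.425 N 4.415007067686339 Fx,Fy duct 2.068661074854768 0.2684888306914688 Mx,My duct -0.3217102867945983 -0.7194390836221659 TCP duct mm -1.5993266617580162 133.5501918874547 124.56433368980002
t 27.425 pos [0.5693 0.1216 0.1246] j [ 0.2092  0.411  -0.1076  1.0594  0.0025  0.3697] F [1.6413 0.5768 1.9963] M [-0.3861 -0.6472  0.118 ] open 0.03877683548748375
shift mm in current tool [0. 0. 0.] turn deg [-0.0135 -0.4355 -0.0924] shift in target frame [0. 0. 0.]
```

Request:
servo_tool(rows=[0, 0, -0.0005, 0, -0.1, 0, 1, 0, 0, -0.001, 0, -0.1, 0, 1, 0, 0, -0.001, 0, -0.1, 0, 1, 0, 0, -0.001, 0, -0.1, 0, 1, 0, 0, -0.001, 0, 0, 0, 1])

```text
time: 28.05
ee_pos: [0.569, 0.1216, 0.129]
tcp_rot: [-0.252, -3.13, 0.0]
ft_force: [0.2, 0.1, -2.2]
opening: 0.0389
finger_force: 112.0
```

Run:
```python
from h import *
st()
```

```text
t 28.2 N 0.6245834012627101 Fx,Fy duct -0.08662056849247438 0.2738317177204895 Mx,My duct 0.0029653007768097256 -0.007488581801904345 TCP duct mm -1.5998794341407765 133.56438760414858 129.1400287045
t 28.2 pos [0.5693 0.1216 0.1291] j [ 0.2104  0.4032 -0.1075  1.0607  0.0001  0.3709] F [-0.1098  0.5669 -1.6029] M [-0.0237 -0.056   0.0087] open 0.03874239325820697
shift mm in current tool [0. 0. 0.] turn deg [-0.0068 -0.0376 -0.0935] shift in target frame [0. 0. 0.]
```

Request:
servo_tool(rows=[0, 0, -0.002, 0, 0, 0, 1, 0, 0, -0.004, 0, 0, 0, 1, 0, 0, -0.012, 0, 0, 0, 1, 0, 0, -0.02, 0, 0, 0, 1, 0, 0, 0, 0, 0, 0, 1])

```text
time: 28.82
ee_pos: [0.5706, 0.1219, 0.1692]
tcp_rot: [0.251, 3.128, 0.002]
ft_force: [1.0, -0.1, -1.7]
opening: 0.0392
finger_force: 112.1
```

Run:
```python
from h import *
st()
x0,y0=241,179
im=viewer.camera("side")
cv2.imwrite("pics/s4.png",cv2.resize(im[y0:y0+75,x0:x0+100],(800,600),interpolation=2))
f=lambda p:(w2px("side",p)-[241,179]+.5)*8-.5
for y in(.062,.066,.070):
  o=[]
  for x in(-.055,.055):
    P=np.array([f(np.r_[duct(x,y+.022*np.cos(t)),.058+.022*np.sin(t)]) for t in np.linspace(0,2*np.pi,73)])
    o.append((P[:,1].min(),P[:,1].max(),P[:,0].mean()))
  print(y,np.round(o,0))
print("plate near corners",f(np.r_[duct(-.0415,-.043),.036]),f(np.r_[duct(.0415,-.043),.036]))
```

```text
t 28.975 N -0.1663731535773869 Fx,Fy duct -0.005290595183558511 -0.030498101481949154 Mx,My duct -0.02015238387635385 0.004563925743075174 TCP duct mm -1.6810597659107132 133.47622115582413 166.85806069767006
t 28.975 pos [0.5693 0.1216 0.1669] j [ 0.2104  0.3772 -0.0456  1.1487  0.      0.3708] F [ 0.0915 -0.5619 -2.5195] M [-0.0401  0.0279 -0.0119] open 0.039020264312804004
shift mm in current tool [0. 0. 0.] turn deg [-0.0139 -0.0421 -0.094 ] shift in target frame [0. 0. 0.]
0.062 [[237. 373. 224.]
 [207. 342. 562.]]
0.066 [[229. 365. 223.]
 [200. 335. 559.]]
0.07 [[222. 358. 222.]
 [193. 328. 557.]]
plate near corners [305.7929 567.8261] [578.3122 541.3641]
```

View pics/s4.png

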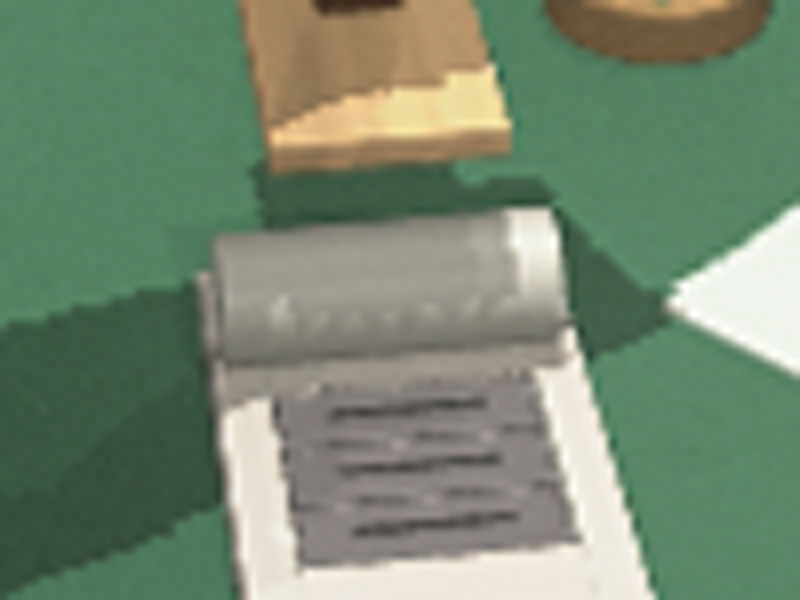

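Request:
servo_tool(rows=[0.02, 0.03, 0, 0, 0, 0, 1, 0.03, 0.033, 0, 0, 0, 0, 1, 0.03, 0.033, 0, 0, 0, 0, 1, 0.03, 0.033, 0, 0, 0, 0, 1, 0.03, 0.028, 0, 0, 0, 0, 1])

```text
time: 29.65
ee_pos: [0.4552, 0.3001, 0.1666]
tcp_rot: [-0.251, -3.13, 0.001]
ft_force: [-0.0, -0.4, -2.5]
opening: 0.0388
finger_force: 112.1
```

Run:
```python
from h import *
st()
ims=np.mean([viewer.camera("top").astype(float) for _ in range(6)],0)
im=np.clip(ims,0,255).astype(np.uint8);cv2.imwrite("pics/raw_top.png",im)
cv2.imwrite("pics/t3.png",cv2.resize(im[198:265,257:353],None,fx=8,fy=8,interpolation=2))
```

```text
t 29.8 N -0.16294387423592793 Fx,Fy duct -1.1237812800138556 0.4989957545693349 Mx,My duct 0.04173046405612539 0.0552031117502861 TCP duct mm -142.76752994511654 291.7118488088282 166.63134936586098
t 29.8 pos [0.455  0.3001 0.1666] j [ 0.583   0.3177 -0.1373  1.1174  0.0003  0.7404] F [ 0.5872  0.1694 -2.85  ] M [-0.0033 -0.0051 -0.0466] open 0.038780475762275925
shift mm in current tool [0. 0. 0.] turn deg [-0.0472 -0.0736  0.082 ] shift in target frame [0. 0. 0.]
```

View pics/t3.png

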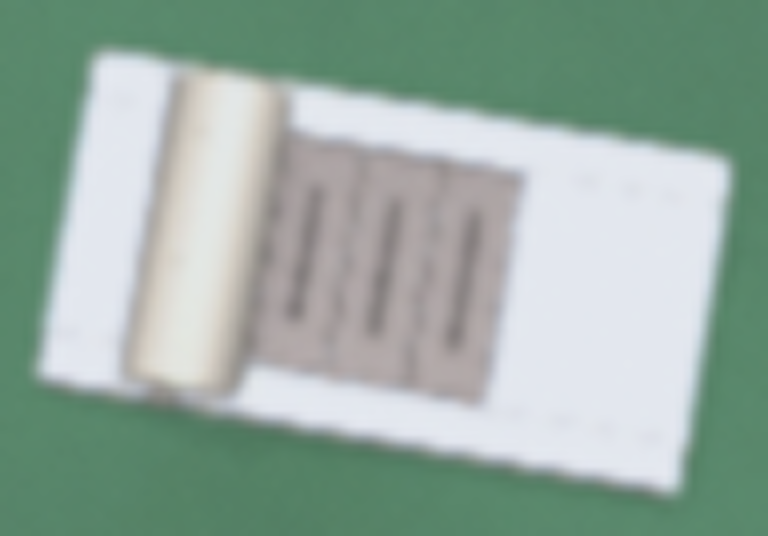

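Run:
```python
from h import *
im=cv2.imread("pics/raw_top.png").astype(float)
B=lambda a,b,z:px2w("top",257+(a+.5)/8-.5,198+(b+.5)/8-.5,z)
l0,l1=B(232,75,.036),B(177,403,.036)
ux=(l0-l1)/np.linalg.norm(l0-l1);uy=np.array([-ux[1],ux[0],0]);m=(l0+l1)/2
# gradient edges of roller along duct y at several x stations, projected at z=.058
for x in np.arange(-.045,.046,.015):
    s=np.arange(-.04,.04,.0005);P=[w2px("top",m+x*ux+t*uy+[0,0,.022]) for t in s]
    P=np.float32(P);g=cv2.remap(im.mean(2).astype(np.float32),P[:,0][:,None],P[:,1][:,None],cv2.INTER_LINEAR).ravel()
    k=lambda lo,hi:s[lo+np.argmin(g[lo:hi])]*1e3
    h=len(s)//2
    print(round(x*1e3),"dark edges mm",k(h-56,h-28),k(h+28,h+56),"mid",(k(h-56,h-28)+k(h+28,h+56))/2)
```

```text
-45 dark edges mm -18.499999999999982 18.50000000000005 mid 3.375077994860476e-14
-30 dark edges mm -21.499999999999986 18.00000000000005 mid -1.749999999999968
-15 dark edges mm -21.999999999999986 18.00000000000005 mid -1.999999999999968
0 dark edges mm -22.499999999999986 17.50000000000005 mid -2.499999999999968
15 dark edges mm -22.999999999999986 17.00000000000005 mid -2.999999999999968
30 dark edges mm -23.499999999999986 17.00000000000005 mid -3.249999999999968
45 dark edges mm -20.999999999999982 16.50000000000005 mid -2.2499999999999662
```

Run:
```python
from h import *
im=cv2.imread("pics/raw_top.png").astype(float).mean(2).astype(np.float32)
B=lambda a,b,z:px2w("top",257+(a+.5)/8-.5,198+(b+.5)/8-.5,z)
l0,l1=B(232,75,.036),B(177,403,.036)
ux=(l0-l1)/np.linalg.norm(l0-l1);uy=np.array([-ux[1],ux[0],0]);m=(l0+l1)/2
s=np.arange(-.032,.033,.002)
for x in(-.0475,-.03,0,.03,.0475):
    P=np.float32([w2px("top",m+x*ux+t*uy+[0,0,.022]) for t in s])
    print(x,cv2.remap(im,P[:,:1].copy(),P[:,1:].copy(),1).ravel().astype(int))
print((s*1e3).astype(int))
# line relocation in the first image: darkest along y
d=cv2.imread("pics/d.png").astype(float).mean(2).astype(np.float32)
s2=np.arange(-.012,.0121,.0005)
for x in(-.045,-.03,-.015,0,.015,.03,.045):
    P=np.float32([(w2px("top",m+x*ux+t*uy)-[257,198]+.5)*8-.5 for t in s2]);g=cv2.remap(d,P[:,:1].copy(),P[:,1:].copy(),1).ravel()
    w=np.clip(g.max()-15-g,0,None);print(x,"line at mm",1e3*(w*s2).sum()/w.sum())
```

```text
-0.0475 [226 226 225 218 203 178 159 155 165 179 191 202 212 219 223 226 226 226
 225 223 220 216 210 201 191 179 182 196 217 226 229 231 231]
-0.03 [169 169 166 160 152 143 146 155 169 183 195 207 215 221 224 227 227 226
 225 223 219 215 208 199 188 177 182 198 219 227 231 232 232]
0 [157 162 161 155 146 142 148 162 177 190 201 211 219 224 226 228 228 227
 225 222 218 212 206 194 182 175 179 201 220 230 231 232 232]
0.03 [164 161 157 151 142 144 152 169 182 195 206 214 221 225 228 228 228 226
 222 218 213 207 199 188 174 172 179 207 222 230 231 232 232]
0.0475 [232 232 229 222 200 182 170 176 187 198 209 216 222 227 228 229 228 225
 222 218 212 205 196 185 173 172 182 209 223 230 231 232 231]
[-32 -30 -27 -25 -23 -21 -19 -17 -15 -13 -11  -9  -7  -5  -3  -1   0   2
   4   6   8  10  12  14  16  18  20  22  24  26  28  30  32]
-0.045 line at mm 1.0219355134922132
-0.03 line at mm 1.2817540468423088
-0.015 line at mm 0.9318606872021438
0 line at mm 0.6727991691390511
0.015 line at mm 0.416720445738159
0.03 line at mm 0.17164067736243038
0.045 line at mm 0.4661869103794051
```

Measured at half-level edges, the roller axis is within about 1 mm of the line and its skew is about 0.4°, so it needs no correction. Next is setting the block down on the clear bench.

Request:
servo_tool(rows=[0, -0.025, 0.02, 0, 0, 0, 1, 0, 0, 0.03, 0, 0, 0, 1, 0, 0, 0.03, 0, 0, 0, 1, 0, 0, 0.025, 0, 0, 0, 1, 0, 0, 0.008, 0, 0, 0, 1])

```text
time: 30.72
ee_pos: [0.4519, 0.2732, 0.0529]
tcp_rot: [-0.253, -3.129, 0.002]
ft_force: [0.4, 0.3, -2.5]
opening: 0.0388
finger_force: 112.2
```

Request:
servo_tool(rows=[0, 0, 0.002, 0, 0, 0, 1, 0, 0, 0.001, 0, 0, 0, 1, 0, 0, 0.001, 0, 0, 0, 1, 0, 0, 0.0005, 0, 0, 0, 1, 0, 0, 0, 0, 0, 0, 1])

```text
time: 31.35
ee_pos: [0.4524, 0.2744, 0.05]
tcp_rot: [-0.252, -3.131, -0.0]
ft_force: [0.3, -0.1, -1.8]
opening: 0.0391
finger_force: 112.2
```

Request:
servo_tool(rows=[0, 0, 0.0007, 0, 0, 0, 1, 0, 0, 0.0005, 0, 0, 0, 1, 0, 0, 0.0003, 0, 0, 0, 1, 0, 0, 0, 0, 0, 0, 1, 0, 0, 0, 0, 0, 0, 1])

```text
time: 31.98
ee_pos: [0.4523, 0.2743, 0.0485]
tcp_rot: [-0.252, -3.131, -0.0]
ft_force: [-2.1, -3.5, 5.4]
opening: 0.0389
finger_force: 112.9
```

Contact is made at 48.5 mm, so the block is down. I'll open the fingers and back straight up.

Request:
servo_tool(rows=[0, 0, 0, 0, 0, 0, 0.2, 0, 0, 0, 0, 0, 0, -0.4, 0, 0, 0, 0, 0, 0, -1, 0, 0, 0, 0, 0, 0, -1, 0, 0, 0, 0, 0, 0, -1])

```text
time: 32.6
ee_pos: [0.4523, 0.2743, 0.0482]
tcp_rot: [-0.252, -3.131, 0.0]
ft_force: [-1.1, 0.2, 0.9]
opening: 0.0853
finger_force: 0.0
```

Request:
servo_tool(rows=[0, 0, 0, 0, 0, 0, -1, 0, 0, 0, 0, 0, 0, -1, 0, 0, -0.01, 0, 0, 0, -1, 0, 0, -0.03, 0, 0, 0, -1, 0, 0, -0.05, 0, 0, 0, -1])

```text
time: 33.22
ee_pos: [0.4515, 0.2738, 0.1386]
tcp_rot: [-0.252, -3.129, 0.003]
ft_force: [1.6, 0.8, 0.9]
opening: 0.0855
finger_force: 0.0
```

Request:
servo_tool(rows=[0.02, 0.03, -0.04, 0, 0, 0, -1, 0.03, 0.04, 0, 0, 0, 0, -1, 0.03, 0.04, 0, 0, 0, 0, -1, 0.03, 0.04, 0, 0, 0, 0, -1, 0, 0, 0, 0, 0, 0, -1])

```text
time: 33.85
ee_pos: [0.3661, 0.4426, 0.1788]
tcp_rot: [-0.246, -3.132, -0.002]
ft_force: [0.6, -0.5, -0.2]
opening: 0.0854
finger_force: 0.0
```

Run:
```python
from h import *
s=readout.get_state();print(s["time"],s["ee_pos"],s["ft_force"],s["opening"])
a=viewer.camera("side")[110:260,180:480];b=viewer.camera("top")[170:310,100:400]
cv2.imwrite("pics/end.png",np.vstack([cv2.resize(a,(600,300),interpolation=2),cv2.resize(b,(600,280),interpolation=2)]))
```

```text
33.85 [0.3661 0.4426 0.1788] [ 0.6062 -0.4983 -0.1849] 0.0853605339082896
```

View pics/end.png

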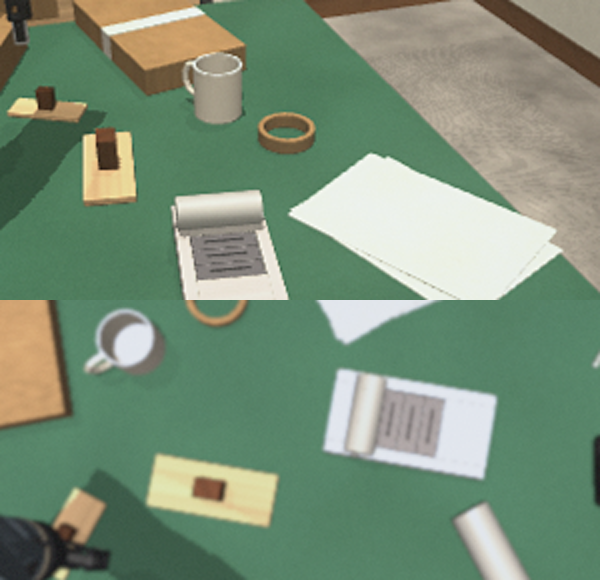

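The block lies flat and free (top view, about (210,490)), the roller rests on the line (365,415) and the arm is clear of everything. The mug and tape in this view are where they were. I'm handing in.

```bash
python3 -c "
from station import ticket
print(ticket.finish_job())"
```

```text
the job is handed in; nothing more can be done
None
```

Job handed in at about 34 s: the plates look flush in the images (depth not measured), the roller rests within about 1 mm of the dark line and about 0.4° of square, pressing readings stayed under 20 N, and the block is set down flat, released and clear of the arm.

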